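# Open the highlighter case over its stops and sort the strays

### The job

Open the highlighter case on the counter: lift the front of the clear cover over the two orange stop bumps and slide it right back. Then put the three stray highlighters from the counter into the rows that match their lengths, each lying flat across its row beside its like, and leave the case open. Leave the highlighters that are already in the rows and the other things on the counter where they are.

Things in the scene. Friction and masses are not known exactly. Their poses are not given: they have to be found in the camera images.
- case: Fixed display case, 326 wide (y), 335 deep (x), mm. Origin: on the counter under the middle of the front wall's outer face; x points to the case's back (about to the robot's left), z up. Front wall 8 thick, 32 high; side walls 46 high, with rails on top. Its first 160 behind the front hold three rows side by side, the rest is a closed deck 44 high. The front, with the cover's pull bar, faces about the robot's right.
- left_stop (a point): Foot of the upright front face of the left orange stop bump, on top of the left side rail (46 mm above the counter), 25 mm behind the case's front; the right rail has its twin. Each bump is 7 mm high, 9 mm long and 8 mm wide, with an 18 mm ramp behind it. Two feet under the cover's front corners stand just in front of the bumps.
- pull_bar (a point): Middle of the round pull bar on the clear cover's front edge: 12 mm thick, 270 mm long along y. Shut, its axis is 58 mm above the counter and 16 mm before the front wall; free air below and in front of it, so a fingertip tilted forwards gets under it from the front. The 4 mm panel joins it from behind, so it cannot be straddled from above. Axes: x to the cover's back, y along the bar.
- cover_slide (a joint): How far the cover (about 460 g) has run back along the case's x, m: 0 shut, 0.150 right back at its end. Drag about 2 N. The stop bumps hold it within about 3 mm of shut until its front is lifted and its feet pass over; they are past the bumps after about 27 mm and past the ramps behind them, where the front can lie down again, after about 42 mm.
- cover_tip (a joint): How far the cover's front is tipped up about the axle of its rear rollers, rad: 0 lying down, at most 0.45. The axle is 181 mm behind the pull bar, 52 mm above the counter, and travels with the cover. The bar must rise about 9 mm (0.05 rad) for the feet to clear the bumps; this takes about 2 N, and the cover falls back by its weight.
- short_mid (a point): Centre of the short stray highlighter: flat chunky marker, yellow body, black cap, 64 mm long along its own x (cap to +x), 24 mm wide (y), 18 mm high (z), about 19 g; starts flat on the counter.
- row_short_floor (a point): Centre of the floor of the row (grey and black tray in the case) for short highlighters; the three rows stand in any order. Floor 13 mm above the counter, 150 mm long (x, as the case's), 70 mm wide (y) between walls 23 mm high. Highlighters lie across it, length along y, one behind the other. Shut, the cover is over it; right back, it bares the front 120 mm.
- stock_short_mid (a point): Centre of a short highlighter, like the stray one, that already lies across the back of its row.
- medium_mid (a point): Centre of the medium stray highlighter: flat chunky marker, yellow body, black cap, 78 mm long along its own x (cap to +x), 24 mm wide (y), 18 mm high (z), about 23 g; starts flat on the counter.
- row_medium_floor (a point): Centre of the floor of the row (grey and black tray in the case) for medium highlighters; the three rows stand in any order. Floor 13 mm above the counter, 150 mm long (x, as the case's), 84 mm wide (y) between walls 23 mm high. Highlighters lie across it, length along y, one behind the other. Shut, the cover is over it; right back, it bares the front 120 mm.
- stock_medium_mid (a point): Centre of a medium highlighter, like the stray one, that already lies across the back of its row.
- long_mid (a point): Centre of the long stray highlighter: flat chunky marker, yellow body, black cap, 92 mm long along its own x (cap to +x), 24 mm wide (y), 18 mm high (z), about 28 g; starts flat on the counter.
- row_long_floor (a point): Centre of the floor of the row (grey and black tray in the case) for long highlighters; the three rows stand in any order. Floor 13 mm above the counter, 150 mm long (x, as the case's), 98 mm wide (y) between walls 23 mm high. Highlighters lie across it, length along y, one behind the other. Shut, the cover is over it; right back, it bares the front 120 mm.
- stock_long_mid (a point): Centre of a long highlighter, like the stray one, that already lies across the back of its row.
- stapler: Bystander: blue and black stapler, 135 x 36 x 46 mm. Origin under its centre, x along its length.
- calculator: Bystander: grey desk calculator, 150 x 100 x 17 mm. Origin under its centre, x along its length.
- sticky_notes: Bystander: block of coloured sticky notes, 76 x 76 x 16 mm. Origin under its centre, x along its length.
- eraser: Bystander: white eraser in a blue sleeve, 62 x 24 x 13 mm. Origin under its centre, x along its length.
- tape_dispenser: Bystander: black desk tape dispenser with its roll, 150 x 60 x 64 mm. Origin under its centre, x along its length.
- stamp: Bystander: red and grey self-inking stamp, 62 x 36 x 62 mm. Origin under its centre, x along its length.
- pen_cup: Bystander: blue round pen cup, 76 mm across, 100 mm high, its pens reach 170 mm. Origin under its centre.
Not all that is in view belongs to the job. Leave any pink or red look-alike of the part that bears long_mid alone. Leave any turquoise look-alike of the part that bears medium_mid alone.

How it is judged:
By the outcome, as a careful person would: the job done as asked, in the order asked, and still so for the second after the job is handed in, with the robot touching nothing.
It also fails if it takes over 72 s, if anything falls off the work surface, if the arm or the gripper's body presses on something with over 40 N, if the wrist force passes 120 N, or if a joint passes its speed limit or range.

### The arm

A 6-joint arm with a two-finger parallel gripper is mounted at the origin on the work surface. World frame = base frame: x ahead of the robot, y to its left, z up, the work surface at z = 0. Lengths are in m, angles in rad, forces in N, time in s.
With the tool pointing down it reaches from about 0.425 to 0.95 m from the base axis. Payload 3.5 kg.
Tool frame: the origin (TCP) lies at the very end of the fingers, on their centre line; the grasp point (between the pads) lies 19 mm behind it; z points along the fingers, y is the line along which they close (so a half turn about z gives the same grasp; the last joint's range is limited). The gripper opens to 85 mm and grips with 20 to 120 N. Pads are 22 mm wide; open, the fingers measure 114 mm over their backs; the gripper's body (76 mm by 85 mm) begins 54 mm behind the grasp point. The pads swing forward as they close: fully open they stand 13 mm farther back than shut.
Start: joints at [1.063, 0.286, 1.577, -0, 1.279, -0.15], TCP at [0.236, 0.632, 0.231] pointing down, gripper open.
Joint ranges: [-2.77, 2.77], [-0.9, 2.22], [0.21, 2.48], [-1.53, 4.67], [0.24, 2.81], [-2.84, 2.84]. Speed limits (rad/s): [2.79, 2.79, 3.14, 3.14, 3.14, 3.14].

### API

Orientations are given as a rotation vector (axis times angle).
In Python, from plant import sensors, vision, r gives the robot as it stands.
- The arm moves only by the tool send_rows, never from a script. Its arguments are lists of equal length, an entry for each row: "delta_pos": the shift along the tool's x, y, z in m, a list of three; "turn": the turn, a rotation vector about the tool's x, y, z in rad, a list of three; "grip": the opening in per cent of the stroke, from 0 (shut) to 100 (fully open). A call has 1 to 20 rows; each row shifts and turns the commanded pose from where the row before left it, along the tool's axes as they then stand; what a row does not reach is not made up. A row lasts 1/10 s, in which the tool goes at most 50 mm and 8.59 degrees, less where a joint would pass 70% of its speed; a pose out of reach is approached as far as the arm can. A call is refused whole if a number of a shift passes 0.05 or a number of a turn 0.15, either way. A call with a gripper value outside its range is refused whole. The fingers move at their own pace and stop on an object; "squeeze" is the grip in N (left out, the last holds). Time passes only in rows, so rows that do not move let the fingers close. It gives the time, the measured TCP pose, the force, the opening and the grip force at its end, in the units of the state.
- sensors.read_state(): the state, without advancing time (a new reading comes with each control period).
- vision.capture(name): name is "scene" or "side" or "wrist"; returns a dict with "img" (480x640x3 uint8, red, green, blue), "mtx" (3x3 intrinsics, pixels), "k1" (the pictures are not rectified: a ray, as slopes to the right and down, at radius r is drawn at 1 + k1 r^2 times it, then the intrinsics apply), "position" and "orientation" of the camera in the world. Camera axes: x right, y up, looking along -z (the intrinsics and any distortion apply to the point x, -y, -z); pixel columns grow to the right and rows downward; lengths in m; the calibration is good to about 2 mm. A picture is of the moment at which its call begins. There is no depth.
- r.hand_in(): hands the job in; it is judged then, once.
The state is a dict: "time_s": time; "joints": joint angles; "dq": joint speeds; "joint_efforts": joint torques, N m; "tool_pos": TCP position; "eef_rot": TCP orientation; "wrist_force": force on the tool from outside, world axes, zero at the start; "moment": the same for the moment, N m; "opening": finger opening in m; "grasp_force": force on a finger pad.
Only numpy, scipy, OpenCV 4.12 (cv2) and the standard library are available. Lean on these libraries where they do the work, as an engineer would, in place of code of your own. Each camera call takes 0.05 s, during which the arm holds its last target. There are 200 camera calls.

## Working session

There is one attempt and no reset: what is moved stays moved. The work goes in short steps, Python scripts to look and compute and a tool call to move; the robot and the scene stay as the last step left them, time stands still between calls to the robot, and variables do not carry over. Pictures are saved under pics/ and viewed, at most 10 in all, crops included, and the job is handed in when it is done.

Besides the shell and the picture viewer there is one more tool, called after "Request:" as name(argument=value, ...) on one line, values as JSON. send_rows: Moves the arm, as the interface text tells. Its arguments: {"type":"object","properties":{"delta_pos":{"type":"array"},"turn":{"type":"array"},"grip":{"type":"array"},"squeeze":{"type":"number"}},"required":["delta_pos","turn","grip"]}

```bash
ls; mkdir -p pics
cat > h.py <<'E'
import numpy as np, cv2
from scipy.spatial.transform import Rotation as R
from plant import sensors, vision, r
def Rc(o):
    o=np.array(o,float)
    return o if o.shape==(3,3) else (R.from_rotvec(o).as_matrix() if o.size==3 else R.from_quat(o).as_matrix())
def snap(n,f):
    c=vision.capture(n); cv2.imwrite('pics/'+f,c['img'][:,:,::-1]); np.save('pics/'+f+'.npy',c,allow_pickle=True); return c
def load(f): return np.load('pics/'+f+'.npy',allow_pickle=True).item()
def ray(c,u,v):
    K=np.array(c['mtx']);d=np.array([(u-K[0,2])/K[0,0],(v-K[1,2])/K[1,1]]);s=d.copy()
    for _ in range(30): s=d/(1+c['k1']*(s@s))
    return Rc(c['orientation'])@np.array([s[0],-s[1],-1.])
def px(c,u,v,z):
    d=ray(c,u,v);p=np.array(c['position']);return p+d*(z-p[2])/d[2]
def proj(c,P):
    q=Rc(c['orientation']).T@(np.array(P,float)-c['position']);s=np.array([q[0],-q[1]])/-q[2];s=s*(1+c['k1']*(s@s))
    K=np.array(c['mtx']);return np.array([K[0,0]*s[0]+K[0,2],K[1,1]*s[1]+K[1,2]])
E
python3 -c "
from h import *
for n in ['scene','side','wrist']:
    c=snap(n,n+'0.png');print(n,c['position'],c['orientation'],c['mtx'],c['k1'])
print(sensors.read_state())"
```

```text
pics
scene [1.45085512 0.24318691 1.4784617 ] [0.44295585 0.55920617 1.73581618] [[623.31692393   0.         316.03760277]
 [  0.         623.31692393 237.63088499]
 [  0.           0.           1.        ]] -0.06329281495454525
side [ 0.05515482 -0.75151596  1.1570656 ] [ 0.65897187 -0.17646631 -0.54882208] [[521.75130194   0.         322.6610576 ]
 [  0.         521.75130194 245.19630842]
 [  0.           0.           1.        ]] -0.09465555480370243
wrist [0.16060669 0.66102401 0.37174167] [-0.28331222 -0.19396856  1.20281298] [[391.12616039   0.         315.96227364]
 [  0.         391.12616039 238.25750036]
 [  0.           0.           1.        ]] 0.014346586041883219
{'time_s': 0.15, 'joints': array([ 1.06298081e+00,  2.87027006e-01,  1.57784624e+00,  3.80306513e-05,
        1.27861847e+00, -1.49988369e-01]), 'dq': array([-0.00109715, -0.0029538 , -0.00433498, -0.0007506 ,  0.00195673,
        0.00043908]), 'joint_efforts': array([ 9.44944659e-04, -4.06605148e+01, -2.93140393e+01, -1.53510709e-04,
        3.93911774e-03,  1.40731032e-05]), 'tool_pos': array([0.23611424, 0.63180549, 0.23021872]), 'eef_rot': array([-5.58981158e-01, -3.09080352e+00,  2.80409317e-03]), 'wrist_force': array([-0.10621537,  0.69036314,  0.44805276]), 'moment': array([-0.01072806,  0.00086743, -0.10362881]), 'grasp_force': 0.0, 'opening': 0.08550687296509275}
```

View pics/scene0.png

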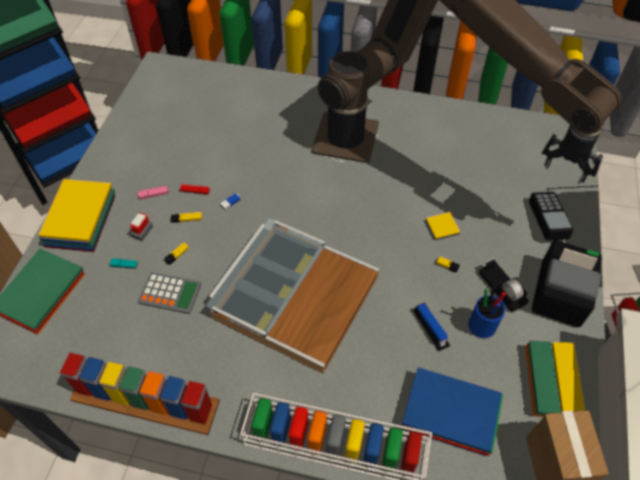

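View pics/side0.png

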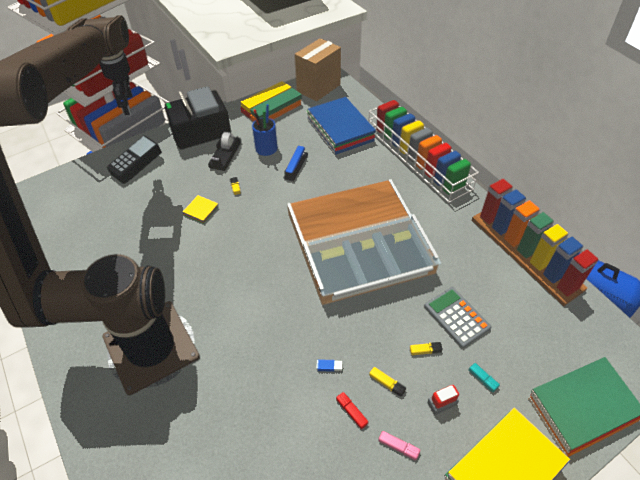

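The scene view shows the case around (295,290), with its front towards the lower left. The yellow strays are at about (186,217), (176,253) and (447,264). Next I zoom in on the details.

```bash
python3 -c "
from h import *
a=load('scene0.png')['img'];b=load('side0.png')['img']
f=lambda i,x,y,w,h,W,H:cv2.resize(i[y:y+h,x:x+w],(W,H),interpolation=cv2.INTER_CUBIC)
o=np.zeros((600,800,3),np.uint8)
o[:340,:400]=f(a,195,210,200,170,400,340)
o[:260,400:]=f(b,280,175,160,130,400,325)[:260] if 0 else cv2.resize(b[175:305,280:445],(400,260),interpolation=cv2.INTER_CUBIC)
o[340:600,:400]=f(a,130,180,100,90,400,260)
o[340:600,400:]=f(b,360,330,100,70,400,260)
cv2.imwrite('pics/crop1.png',o[:,:,::-1])"
```

```text
(no output)
```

View pics/crop1.png

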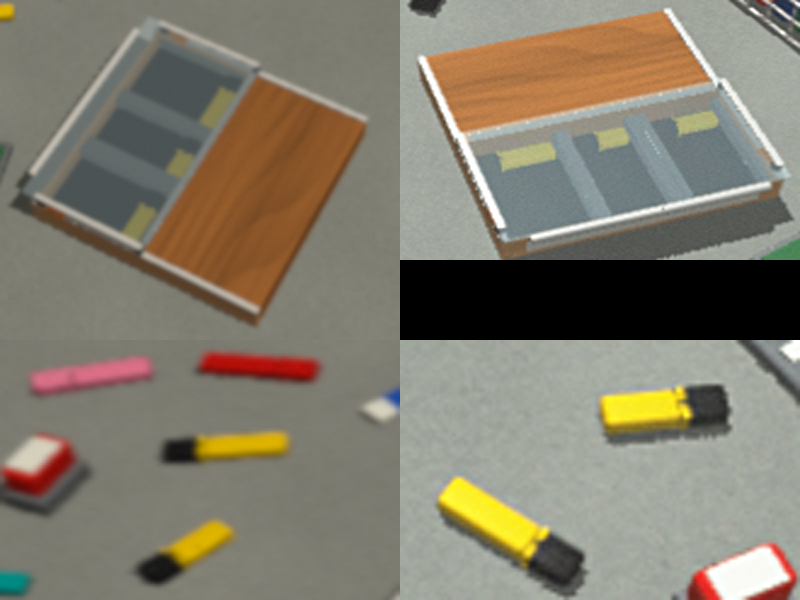

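The crops show the rows as long (nearest the robot), short (middle) and medium (far). The highlighter at scene (186,217) looks longest, and the one at (176,253) is next. Fitting poses now.

```bash
python3 -c "
from h import *
from scipy.optimize import least_squares
a=load('scene0.png');b=load('side0.png')
M=[(.335,.163,a,378.5,270),(.335,-.163,a,325,366),(0,.163,a,272.5,220),(0,-.163,a,214,308.5),(.335,.163,b,288.3,203.5),(.335,-.163,b,390.6,180),(0,.163,b,322.5,291),(0,-.163,b,438,261)]
def f(p,res=True):
    o=[]
    for x,y,c,u,v in M:
        P=[p[0]+x*np.cos(p[2])-y*np.sin(p[2]),p[1]+x*np.sin(p[2])+y*np.cos(p[2]),.046]
        o+=list(proj(c,P)-[u,v])
    return np.array(o)
for s in (1.3,1.9):
    q=least_squares(f,[.65,0,s],loss='soft_l1');print(q.x,np.round(f(q.x),1),q.cost)
for n,(c1,t1,c2,t2) in dict(A=((170.75,218.1),(202,215.7),(404.5,391.9),(371.3,371.2)),B=((165,258.9),(188,245.1),(441.8,346.7),(410.3,349.7))).items():
    for c,e,t in((a,c1,t1),(b,c2,t2)):
        p,q=px(c,*e,.012),px(c,*t,.012);d=p-q;print(n,(p+q)/2,np.hypot(*d[:2]),np.arctan2(d[1],d[0]))
print('C',px(a,447,264,.01),px(b,235,186,.01))
for n,s,t in (('eraser',(231,201),(330,366)),('stamp',(140,226),(445,398)),('calc',(170,292),(457,317)),('red',(195,189),(352,410)),('turq',(124,264),(484,377)),('notes',(443,225),(201,208)),('tape',(502,285),(226,150)),('stapler',(433,326),(295,162)),('cup',(486,315),(264,135))): print(n,px(a,*s,.01),px(b,*t,.01))
"
```

```text
[ 0.58502821 -0.16718465  1.31386901] [ 0.1 -0.9 -1.6  1.2  0.1  3.2 -4.2  2.7 -2.1 -1.  -0.8 -2.3 -1.7  3.
 -0.3  0.5] 16.141555215248655
[ 0.58502821 -0.16718465  1.31386901] [ 0.1 -0.9 -1.6  1.2  0.1  3.2 -4.2  2.7 -2.1 -1.  -0.8 -2.3 -1.7  3.
 -0.3  0.5] 16.141555215248644
A [ 0.43891869 -0.39113307  0.012     ] 0.09289325801082093 -1.2440629498373543
A [ 0.43944383 -0.39786654  0.012     ] 0.09074426893278091 -1.186315011986731
B [ 0.56493182 -0.37466318  0.012     ] 0.07670790564483625 -0.6663781969303431
B [ 0.56932035 -0.37959441  0.012     ] 0.07817953810048006 -0.4775568319897816
C [0.42801277 0.38267275 0.01      ] [0.4285427 0.378144  0.01     ]
eraser [ 0.34901841 -0.28075769  0.01      ] [ 0.34831489 -0.29065015  0.01      ]
stamp [ 0.50102409 -0.51461996  0.01      ] [ 0.52594836 -0.50257535  0.01      ]
calc [ 0.69341222 -0.34596837  0.01      ] [ 0.69207858 -0.35363872  0.01      ]
red [ 0.32883374 -0.40379424  0.01      ] [ 0.33109211 -0.40900398  0.01      ]
turq [ 0.63720439 -0.50688187  0.01      ] [ 0.63689928 -0.51385433  0.01      ]
notes [0.29288923 0.35608851 0.01      ] [0.30058336 0.35106354 0.01      ]
tape [0.4627928 0.5395299 0.01     ] [0.47856486 0.54782227 0.01      ]
stapler [0.6325085 0.3682005 0.01     ] [0.64052485 0.36933909 0.01      ]
cup [0.56762682 0.50310889 0.01      ] [0.62102596 0.54520888 0.01      ]
```

```bash
cat >> h.py <<'E'
CO=np.array([.585,-.167]);CY=1.314
def case(x,y,z=0):
    c,s=np.cos(CY),np.sin(CY);return np.array([CO[0]+x*c-y*s,CO[1]+x*s+y*c,z])
def ori(psi,tilt=0):
    y=np.array([np.cos(psi),np.sin(psi),0]);z=np.array([0,0,-1.])
    return np.c_[np.cross(y,z),y,z]@R.from_euler('y',tilt).as_matrix()
def plan(p,Rt,n,start=None):
    """n equal rows from the present pose (or start) to p,Rt"""
    if start is None: s=sensors.read_state();start=(s['tool_pos'],Rc(s['eef_rot']))
    P,Q=start;w=R.from_matrix(Q.T@Rt).as_rotvec()/n
    A=sum(R.from_rotvec(w*k).as_matrix() for k in range(n))
    d=np.linalg.solve(A,Q.T@(np.array(p)-P));print(n,'rows d',np.round(d,4),'w',np.round(w,4));return (np.array(p),Rt)
E
python3 -c "
from h import *
s=sensors.read_state();Q=Rc(s['eef_rot']);c=load('wrist0.png')
print(Q.T@(c['position']-s['tool_pos']),Q.T@Rc(c['orientation'])@[0,0,-1.])
plan(case(-.05,0,.26),ori(CY-np.pi/2),24)
"
```

```text
[ 0.08100366  0.00065623 -0.14149853] [-3.17521033e-01 -1.79644408e-05  9.48251229e-01]
24 rows d [-0.0413 -0.0054 -0.0012] w [-0.0001  0.      0.0612]
```

Request:
send_rows(delta_pos=[[-0.041,-0.0055,-0.003],[-0.041,-0.0055,-0.003],[-0.041,-0.0055,-0.003],[-0.041,-0.0055,-0.003],[-0.041,-0.0055,-0.003],[-0.041,-0.0055,-0.003],[-0.041,-0.0055,-0.003],[-0.041,-0.0055,-0.003],[-0.041,-0.0055,0],[-0.041,-0.0055,0],[-0.041,-0.0055,0],[-0.041,-0.0055,0],[-0.041,-0.0055,0],[-0.041,-0.0055,0],[-0.041,-0.0055,0],[-0.041,-0.0055,0],[-0.041,-0.0055,0],[-0.041,-0.0055,0],[-0.041,-0.0055,0],[-0.041,-0.0055,0]], turn=[[0,0,0.061],[0,0,0.061],[0,0,0.061],[0,0,0.061],[0,0,0.061],[0,0,0.061],[0,0,0.061],[0,0,0.061],[0,0,0.061],[0,0,0.061],[0,0,0.061],[0,0,0.061],[0,0,0.061],[0,0,0.061],[0,0,0.061],[0,0,0.061],[0,0,0.061],[0,0,0.061],[0,0,0.061],[0,0,0.061]], grip=[50,50,50,50,50,50,50,50,50,50,50,50,50,50,50,50,50,50,50,50])

```text
time_s: 2.15
tool_pos: [0.6087, -0.0513, 0.2549]
eef_rot: [-2.232, -2.211, 0.0]
wrist_force: [-0.3, -0.4, 0.0]
opening: 0.0424
grasp_force: 0.0
```

Request:
send_rows(delta_pos=[[-0.041,-0.0055,0],[-0.041,-0.0055,0],[-0.041,-0.0055,0],[-0.041,-0.0055,0],[0,0,0],[0,0,0]], turn=[[0,0,0.061],[0,0,0.061],[0,0,0.061],[0,0,0.061],[0,0,0],[0,0,0]], grip=[0,0,0,0,0,0])

```text
time_s: 2.75
tool_pos: [0.5707, -0.2109, 0.2549]
eef_rot: [-2.483, -1.923, -0.0]
wrist_force: [-0.8, 0.3, 0.0]
opening: 0.0001
grasp_force: 0.0
```

```bash
python3 -c "
from h import *
c=snap('wrist','w1.png');s=sensors.read_state();print(s['tool_pos'],s['eef_rot'],s['time_s'])
for p in ((0,.163,.046),(0,-.163,.046),(.025,.159,.046),(.025,-.159,.046),(-.016,.135,.058),(-.016,-.135,.058)): print(p,proj(c,case(*p)))"
```

```text
[ 0.57098248 -0.20997834  0.25496837] [-2.48130388e+00 -1.92528176e+00 -3.01291861e-04] 2.8
(0, 0.163, 0.046) [132.37403969 149.69380131]
(0, -0.163, 0.046) [504.51261905 151.47632323]
(0.025, 0.159, 0.046) [132.76610983 119.84113123]
(0.025, -0.159, 0.046) [504.52085663 121.65225209]
(-0.016, 0.135, 0.058) [161.62462795 170.34899661]
(-0.016, -0.135, 0.058) [475.22651175 171.83295077]
```

View pics/w1.png

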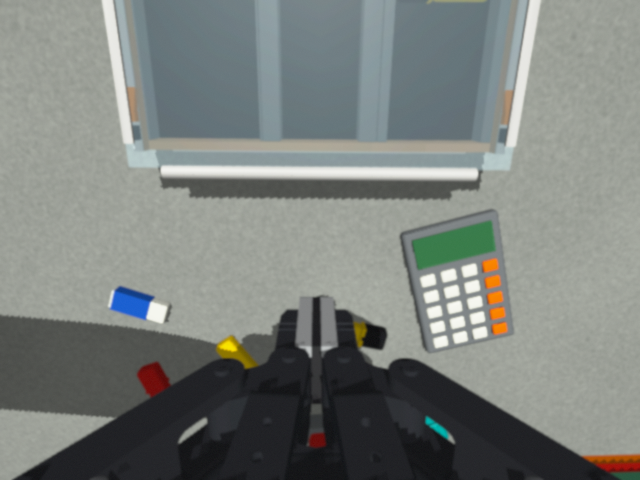

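The bar runs from (161,173) to (478,175), about 2.5 mm before the prediction, so I correct the case origin. The shut gripper's tip is clear of everything.

```bash
sed -i 's/^CO=.*/CO=np.array([.5856,-.1697]);CY=1.314/' h.py; python3 -c "
from h import *
st=None
for p,n in (((-.085,0,.037),10),((-.022,0,.037),3),((-.020,0,.060),3)):
    st=plan(case(*p),ori(CY-np.pi/2,np.pi/4),n,st)
"
```

```text
10 rows d [-0.0118  0.0004  0.0195] w [-0.0003  0.0785  0.0005]
3 rows d [ 0.0148 -0.      0.0148] w [0. 0. 0.]
3 rows d [ 0.0059  0.     -0.0049] w [0. 0. 0.]
```

Request:
send_rows(delta_pos=[[-0.012,0.0004,0.0195],[-0.012,0.0004,0.0195],[-0.012,0.0004,0.0195],[-0.012,0.0004,0.0195],[-0.012,0.0004,0.0195],[-0.012,0.0004,0.0195],[-0.012,0.0004,0.0195],[-0.012,0.0004,0.0195],[-0.012,0.0004,0.0195],[-0.012,0.0004,0.0195],[0,0,0],[0,0,0]], turn=[[0,0.0785,0],[0,0.0785,0],[0,0.0785,0],[0,0.0785,0],[0,0.0785,0],[0,0.0785,0],[0,0.0785,0],[0,0.0785,0],[0,0.0785,0],[0,0.0785,0],[0,0,0],[0,0,0]], grip=[0,0,0,0,0,0,0,0,0,0,0,0])

```text
time_s: 4.0
tool_pos: [0.5644, -0.2526, 0.0362]
eef_rot: [-2.002, -1.555, -0.828]
wrist_force: [0.3, 0.9, 1.0]
opening: -0.0002
grasp_force: 0.0
```

```bash
cat >> h.py <<'E'
def where():
    s=sensors.read_state();p=s['tool_pos'];c,n=np.cos(CY),np.sin(CY);d=p[:2]-CO
    print('case',np.round([d[0]*c+d[1]*n,-d[0]*n+d[1]*c,p[2]],4),'z',np.round(Rc(s['eef_rot'])[:,2],3),'F',np.round(s['wrist_force'],1),'q',np.round(s['joints'],2),s['time_s'])
E
python3 -c "
from h import *
where()
st=None
for p,n in (((-.022,0,.037),3),((-.020,0,.060),3)):
    st=plan(case(*p),ori(CY-np.pi/2,np.pi/4),n,st)
"
```

```text
case [-0.0856 -0.0005  0.0362] z [ 0.173  0.685 -0.707] F [0.3 0.9 1. ] q [-0.83  0.6   1.7   0.64  1.39 -0.88] 4.0
3 rows d [ 0.0152 -0.0001  0.0148] w [-0.0021  0.0001  0.0014]
3 rows d [ 0.0059  0.     -0.0049] w [0. 0. 0.]
```

Request:
send_rows(delta_pos=[[0.015,0,0.0148],[0.015,0,0.0148],[0.015,0,0.0148],[0,0,0],[0.0045,0,-0.004],[0.0045,0,-0.004],[0.0045,0,-0.004],[0.0045,0,-0.004],[0,0,0]], turn=[[0,0,0],[0,0,0],[0,0,0],[0,0,0],[0,0,0],[0,0,0],[0,0,0],[0,0,0],[0,0,0]], grip=[0,0,0,0,0,0,0,0,0])

```text
time_s: 4.9
tool_pos: [0.5806, -0.1927, 0.0622]
eef_rot: [-2.006, -1.556, -0.831]
wrist_force: [0.3, -1.6, -1.6]
opening: 0.0007
grasp_force: 1.0
```

```bash
python3 -c "
from h import *
where();c=snap('side','s1.png');w=snap('wrist','w2.png')
o=np.zeros((600,640,3),np.uint8);o[:240]=cv2.resize(c['img'][150:315,270:470][:, :],(640,528))[288:528] if 0 else cv2.resize(c['img'][230:305,280:480],(640,240));o[240:]=w['img'][60:420]
cv2.imwrite('pics/crop2.png',o[:,:,::-1])"
```

```text
case [-0.0235 -0.001   0.0622] z [ 0.178  0.683 -0.709] F [ 0.3 -1.6 -1.6] q [-0.75  0.51  1.76  0.69  1.37 -0.82] 4.9
```

View pics/crop2.png

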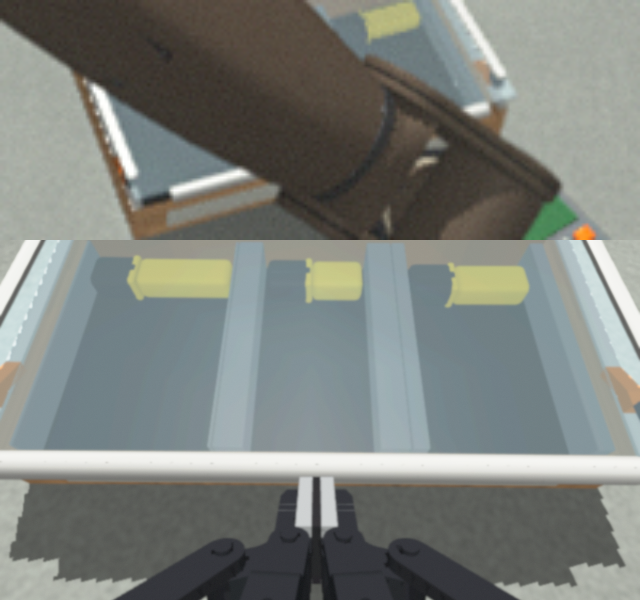

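The bar rests on the fingertips with about 2 N on them, lifted, and the tip is hidden beneath it. I push it back.

Request:
send_rows(delta_pos=[[0.005,0,0.005],[0.007,0,0.007],[0.009,0,0.009],[0.009,0,0.009],[0.009,0,0.009],[0.009,0,0.009],[0.009,0,0.009],[0.009,0,0.009],[0,0,0]], turn=[[0,0,0],[0,0,0],[0,0,0],[0,0,0],[0,0,0],[0,0,0],[0,0,0],[0,0,0],[0,0,0]], grip=[0,0,0,0,0,0,0,0,0])

```text
time_s: 5.9
tool_pos: [0.6028, -0.0981, 0.0608]
eef_rot: [-1.999, -1.555, -0.828]
wrist_force: [-0.5, -0.5, -0.6]
opening: 0.0005
grasp_force: 0.0
```

```bash
python3 -c "
from h import *
where();w=snap('wrist','w3.png')
cv2.imwrite('pics/crop3.png',cv2.resize(w['img'],(480,360))[:,:,::-1])"
```

```text
case [0.0736 0.0016 0.0608] z [ 0.172  0.687 -0.706] F [-0.5 -0.5 -0.6] q [-0.61  0.47  1.83  0.76  1.28 -0.76] 5.9
```

View pics/crop3.png

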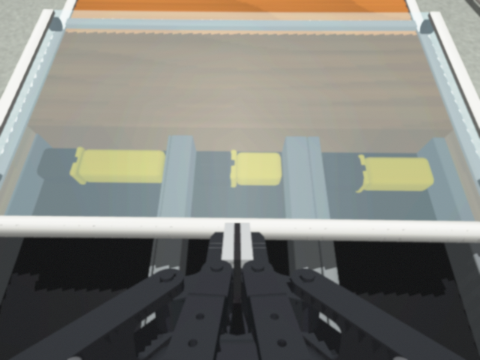

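The cover runs back with the bar at the fingertips and the rows opening. I push the rest slowly.

Request:
send_rows(delta_pos=[[0.006,0,0.006],[0.006,0,0.006],[0.006,0,0.006],[0.006,0,0.006],[0.005,0,0.005],[0.004,0,0.004],[0.003,0,0.003],[0.003,0,0.003],[0,0,0]], turn=[[0,0,0],[0,0,0],[0,0,0],[0,0,0],[0,0,0],[0,0,0],[0,0,0],[0,0,0],[0,0,0]], grip=[0,0,0,0,0,0,0,0,0])

```text
time_s: 6.85
tool_pos: [0.6171, -0.0467, 0.061]
eef_rot: [-2.003, -1.554, -0.83]
wrist_force: [0.5, -0.4, -0.6]
opening: -0.0004
grasp_force: 0.0
```

```bash
python3 -c "
from h import *
where();w=snap('wrist','w4.png')
# bar row at column 100 and 540: brightest white run
g=w['img'].min(2)
for u in (60,100,540,600): 
    v=np.where(g[150:,u]>190)[0]+150; print(u,v.min() if len(v) else 0,v.max() if len(v) else 0)
for z in (.058,.07,.08): print(z,[np.round(proj(w,case(x,.1,z)),0) for x in (.124,.134)])
"
```

```text
case [0.127  0.0008 0.061 ] z [ 0.175  0.685 -0.707] F [ 0.5 -0.4 -0.6] q [-0.53  0.46  1.85  0.81  1.23 -0.72] 6.85
60 290 307
100 290 307
540 295 313
600 295 314
0.058 [array([ 73., 325.]), array([ 79., 302.])]
0.07 [array([ 55., 317.]), array([ 63., 292.])]
0.08 [array([ 38., 310.]), array([ 47., 284.])]
```

Request:
send_rows(delta_pos=[[0.002,0,0.002],[0.002,0,0.002],[0.002,0,0.002],[0,0,0]], turn=[[0,0,0],[0,0,0],[0,0,0],[0,0,0]], grip=[0,0,0,0])

```text
time_s: 7.3
tool_pos: [0.6184, -0.0446, 0.0606]
eef_rot: [-2.011, -1.563, -0.822]
wrist_force: [-11.3, -17.3, 4.0]
opening: -0.0001
grasp_force: 8.6
```

```bash
python3 -c "
from h import *
where();w=snap('wrist','w5.png')
g=w['img'].min(2)
for u in (60,100,540,600): 
    v=np.where(g[150:,u]>190)[0]+150; print(u,v.min() if len(v) else 0,v.max() if len(v) else 0)
"
```

```text
case [0.1293 0.     0.0606] z [ 0.175  0.677 -0.715] F [-11.3 -17.3   4. ] q [-0.52  0.45  1.85  0.8   1.22 -0.71] 7.3
60 291 308
100 291 309
540 296 315
600 297 316
```

Request:
send_rows(delta_pos=[[-0.002,0,-0.002],[-0.001,0,-0.001],[-0.005,0,0.005],[-0.005,0,0.005],[-0.005,0,0.005],[0,0,0],[-0.007,0,-0.007],[-0.011,0,-0.011],[-0.014,0,-0.014],[-0.014,0,-0.014],[0.015,0,-0.03],[0.015,0,-0.03],[0.02,0,-0.035],[0.02,0,-0.03],[0,0,-0.03],[0,0,0]], turn=[[0,0,0],[0,0,0],[0,0,0],[0,0,0],[0,0,0],[0,0,0],[0,0,0],[0,0,0],[0,0,0],[0,0,0],[0,-0.13,0],[0,-0.13,0],[0,-0.13,0],[0,-0.13,0],[0,-0.13,0],[0,-0.13,0]], grip=[0,0,0,0,0,0,0,0,0,0,0,0,0,0,0,0])

```text
time_s: 8.95
tool_pos: [0.6001, -0.125, 0.2152]
eef_rot: [2.475, 1.92, 0.009]
wrist_force: [-0.5, 0.6, -0.5]
opening: -0.0001
grasp_force: 0.0
```

```bash
python3 -c "
from h import *
where();w=snap('wrist','w6.png');snap('scene','sc2.png');b=snap('side','s2.png')
o=np.zeros((480,800,3),np.uint8);o[:240,:320]=cv2.resize(w['img'],(320,240));o[:,320:]=cv2.resize(b['img'][170:320,280:440],(480,480))
cv2.imwrite('pics/crop4.png',o[:,:,::-1])"
```

```text
case [ 0.047  -0.0027  0.2152] z [ 0.01  -0.003 -1.   ] F [-0.5  0.6 -0.5] q [-0.37  0.16  1.76  0.    1.21 -0.12] 8.95
```

View pics/crop4.png

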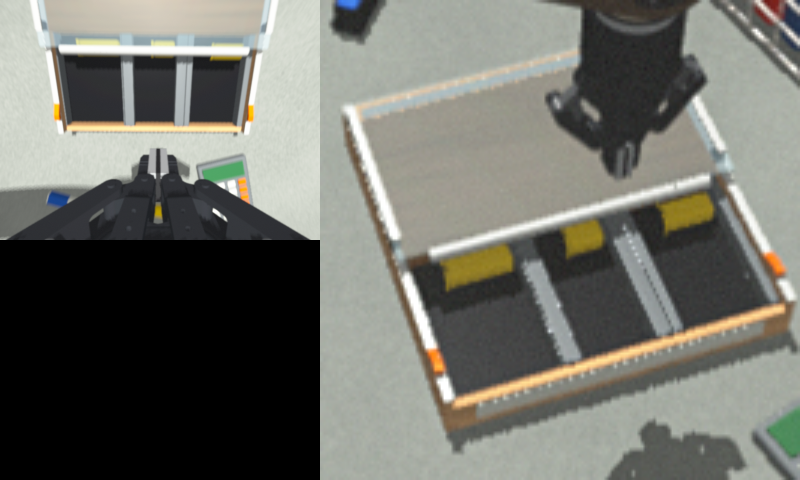

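The cover lies flat and right back, and the rows and their orange bumps are bared. The stock highlighters are still at the back. Next I measure the row walls and move to look at strays A and B.

```bash
python3 -c "
from h import *
w=load('w6.png');g=cv2.cvtColor(w['img'],cv2.COLOR_RGB2GRAY)
for X in (.05,.08):
    ys=np.arange(.17,-.171,-.002);L=[]
    for y in ys:
        u,v=proj(w,case(X,y,.036)).round().astype(int);L.append(int(g[v,u]) if 0<=v<480 and 0<=u<640 else -1)
    L=np.array(L);print(X,' '.join('%d:%d'%(round(a*1000),l) for a,l in zip(ys,L)))
for y in (.08,-.08):
    L=[]
    for X in np.arange(-.02,.03,.002):
        u,v=proj(w,case(X,y,.032)).round().astype(int);L.append('%d:%d'%(round(X*1000),g[v,u]))
    print('front',y,' '.join(L))
    L=[]
    for X in np.arange(.11,.16,.002):
        u,v=proj(w,case(X,y,.058)).round().astype(int);L.append('%d:%d'%(round(X*1000),g[v,u]))
    print('bar',y,' '.join(L))
plan([.49,-.50,.25],ori(CY-np.pi/2),10)
"
```

```text
0.05 170:214 168:236 166:243 164:245 162:245 160:190 158:102 156:96 154:112 152:146 150:71 148:68 146:68 144:67 142:60 140:44 138:46 136:44 134:45 132:47 130:46 128:46 126:45 124:45 122:47 120:46 118:46 116:46 114:46 112:46 110:47 108:44 106:47 104:46 102:45 100:45 98:47 96:45 94:45 92:46 90:48 88:46 86:47 84:47 82:44 80:46 78:45 76:46 74:46 72:47 70:47 68:46 66:47 64:47 62:47 60:46 58:46 56:48 54:95 52:136 50:174 48:183 46:183 44:184 42:183 40:184 38:184 36:129 34:66 32:45 30:48 28:47 26:48 24:48 22:48 20:46 18:48 16:47 14:45 12:47 10:47 8:48 6:47 4:46 2:47 0:47 -2:47 -4:49 -6:47 -8:47 -10:46 -12:48 -14:48 -16:48 -18:48 -20:47 -22:46 -24:46 -26:46 -28:47 -30:49 -32:65 -34:132 -36:181 -38:185 -40:185 -42:185 -44:186 -46:184 -48:184 -50:142 -52:174 -54:185 -56:184 -58:178 -60:79 -62:46 -64:47 -66:45 -68:47 -70:47 -72:46 -74:47 -76:46 -78:46 -80:45 -82:47 -84:46 -86:47 -88:45 -90:46 -92:46 -94:46 -96:46 -98:46 -100:45 -102:46 -104:46 -106:45 -108:46 -110:46 -112:45 -114:45 -116:46 -118:45 -120:48 -122:45 -124:46 -126:45 -128:46 -130:45 -132:46 -134:53 -136:68 -138:68 -140:69 -142:92 -1
[... 1475 characters left out ...]
163 14:140 16:101 18:57 20:46 22:46 24:47 26:47 28:47
bar 0.08 110:31 112:30 114:28 116:30 118:28 120:27 122:31 124:39 126:83 128:147 130:217 132:247 134:253 136:254 138:251 140:238 142:224 144:222 146:211 148:185 150:159 152:166 154:174 156:185 158:187
front -0.08 -20:213 -18:216 -16:216 -14:212 -12:211 -10:210 -8:208 -6:194 -4:188 -2:213 0:229 2:237 4:235 6:225 8:204 10:180 12:155 14:122 16:79 18:48 20:46 22:47 24:45 26:46 28:47
bar -0.08 110:30 112:29 114:28 116:29 118:31 120:47 122:53 124:48 126:110 128:192 130:243 132:251 134:254 136:254 138:244 140:201 142:164 144:156 146:153 148:154 150:156 152:166 154:173 156:184 158:186
10 rows d [-0.0393 -0.001  -0.0044] w [-0.0002 -0.0008  0.0009]
```

Request:
send_rows(delta_pos=[[-0.0395,-0.001,-0.0044],[-0.0395,-0.001,-0.0044],[-0.0395,-0.001,-0.0044],[-0.0395,-0.001,-0.0044],[-0.0395,-0.001,-0.0044],[-0.0395,-0.001,-0.0044],[-0.0395,-0.001,-0.0044],[-0.0395,-0.001,-0.0044],[-0.0395,-0.001,-0.0044],[-0.0395,-0.001,-0.0044],[0,0,0],[0,0,0]], turn=[[0,0,0],[0,0,0],[0,0,0],[0,0,0],[0,0,0],[0,0,0],[0,0,0],[0,0,0],[0,0,0],[0,0,0],[0,0,0],[0,0,0]], grip=[50,50,50,50,50,50,50,50,50,50,50,50])

```text
time_s: 10.3
tool_pos: [0.4878, -0.5049, 0.2479]
eef_rot: [-2.478, -1.917, -0.01]
wrist_force: [-0.8, 0.5, -1.0]
opening: 0.0426
grasp_force: 0.0
```

```bash
cat >> h.py <<'E'
def strays(c,zt=.018,zm=.009):
    """yellow blobs: body's middle and axis; cap black beside it is included by thresholding dark saturation-free pixels touching it"""
    hsv=cv2.cvtColor(c['img'],cv2.COLOR_RGB2HSV);m=cv2.inRange(hsv,(20,120,80),(35,255,255))
    n,lab,st,ce=cv2.connectedComponentsWithStats(m)
    for i in range(1,n):
        if st[i,4]<150: continue
        v,u=np.where(lab==i);P=np.array([px(c,a,b,.014)[:2] for a,b in zip(u,v)])
        (x,y),(w,h),a=cv2.minAreaRect((P*1000).astype(np.float32))
        bx=cv2.boxPoints(((x,y),(w,h),a));e=bx[1]-bx[0],bx[2]-bx[1];L=max(e,key=np.linalg.norm)
        print('blob',st[i],'mid',np.round([x,y],1),'size',np.round(sorted([w,h]),1),'yaw',np.round(np.arctan2(L[1],L[0]),3))
E
python3 -c "
from h import *
where();w=snap('wrist','w7.png');strays(w);print(proj(w,sensors.read_state()['tool_pos']))
"
```

```text
case [-0.349   0.0094  0.2479] z [-0.     0.011 -1.   ] F [-0.8  0.5 -1. ] q [-0.95  0.34  1.48  0.01  1.33 -0.7 ] 10.3
blob [ 326    9   65   44 1917] mid [ 558.9 -371.6] size [25.8 52.9] yaw -0.447
blob [ 194   42   65   79 2087] mid [ 436.6 -381.6] size [24.8 66.3] yaw -1.227
blob [ 394  283  112   92 6049] mid [ 592.3 -696.4] size [ 94.6 119.2] yaw -1.45
blob [ 271  320  116  128 9873] mid [ 448.4 -728.6] size [115.6 165.9] yaw 1.536
[315.1094492  316.84915992]
```

View pics/w7.png

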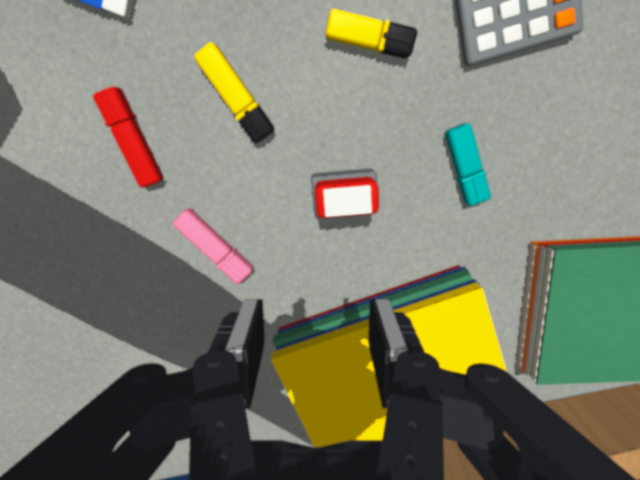

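View: A (long) runs from about (204,46) to its cap end at (264,136), and B (medium) from (328,27) to (415,41). No bystander is within a finger's width of either one.

```bash
python3 -c "
from h import *
w=load('w7.png')
for n,t,c in (('A',(204.5,46),(263,135)),('B',(328,27),(415,41))):
    p,q=px(w,*t,.014),px(w,*c,.014);d=q-p;print(n,(p+q)/2,np.linalg.norm(d),np.arctan2(d[1],d[0]))
"
```

```text
A [ 0.44166024 -0.39226721  0.014     ] 0.08857445270442502 -1.256106142089211
B [ 0.5706608  -0.37742622  0.014     ] 0.0762110962701482 -0.39731359346445244
```

```bash
python3 -c "
from h import *
st=plan([.441,-.3932,.08],ori(.334),8)
st=plan([.441,-.3932,.006],ori(.334),3,st)
"
```

```text
8 rows d [ 0.0139 -0.006   0.0211] w [ 0.     -0.0013 -0.0733]
3 rows d [0.     0.     0.0247] w [0. 0. 0.]
```

Request:
send_rows(delta_pos=[[0.014,-0.006,0.021],[0.014,-0.006,0.021],[0.014,-0.006,0.021],[0.014,-0.006,0.021],[0.014,-0.006,0.021],[0.014,-0.006,0.021],[0.014,-0.006,0.021],[0.014,-0.006,0.021],[0,0,0],[0,0,0]], turn=[[0,-0.0013,-0.0733],[0,-0.0013,-0.0733],[0,-0.0013,-0.0733],[0,-0.0013,-0.0733],[0,-0.0013,-0.0733],[0,-0.0013,-0.0733],[0,-0.0013,-0.0733],[0,-0.0013,-0.0733],[0,0,0],[0,0,0]], grip=[50,50,50,50,50,50,50,50,50,50])

```text
time_s: 11.35
tool_pos: [0.442, -0.393, 0.0829]
eef_rot: [1.818, 2.558, -0.004]
wrist_force: [0.3, -0.2, 0.5]
opening: 0.0425
grasp_force: 0.0
```

```bash
python3 -c "
from h import *
w=snap('wrist','w8.png');strays(w);s=sensors.read_state();print(s['tool_pos'],proj(w,s['tool_pos']))
plan([.441,-.3932,.006],ori(.334),3)
o=w['img'];cv2.imwrite('pics/crop5.png',cv2.resize(o,(400,300))[:,:,::-1])
"
```

```text
blob [ 289  175   44  118 4655] mid [ 435.6 -382.5] size [24.3 69.5] yaw -1.204
blob [ 469  240   90   88 3710] mid [ 557.8 -370.4] size [24.3 61.5] yaw -0.461
[ 0.44271482 -0.39432707  0.08419146] [314.16613429 322.55914219]
3 rows d [ 0.0007 -0.0004  0.0261] w [0.0003 0.0024 0.0003]
```

View pics/crop5.png

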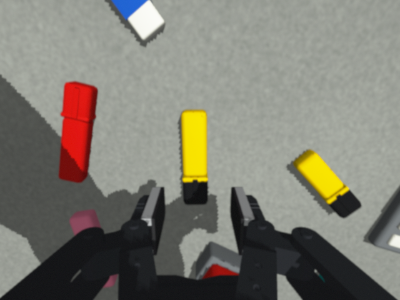

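A lies centred between the open fingers and aligned with them, about (195,155) in the crop. Descend, grip and lift.

Request:
send_rows(delta_pos=[[0.0007,-0.0004,0.026],[0.0007,-0.0004,0.026],[0.0007,-0.0004,0.026],[0,0,0],[0,0,0],[0,0,0],[0,0,0],[0,0,0],[0,0,-0.03],[0,0,-0.04],[0,0,-0.03],[0,0,0]], turn=[[0,0,0],[0,0,0],[0,0,0],[0,0,0],[0,0,0],[0,0,0],[0,0,0],[0,0,0],[0,0,0],[0,0,0],[0,0,0],[0,0,0]], grip=[50,50,50,50,0,0,0,0,0,0,0,0], squeeze=40)

```text
time_s: 12.6
tool_pos: [0.4424, -0.3954, 0.1116]
eef_rot: [1.81, 2.548, -0.01]
wrist_force: [0.1, -0.3, 0.5]
opening: 0.0231
grasp_force: 42.4
```

```bash
python3 -c "
from h import *
where();w=snap('wrist','w9.png');strays(w)
st=plan(case(.075,.102,.12),ori(CY),10)
st=plan(case(.075,.102,.021),ori(CY),4,st)
"
```

```text
case [-0.2547  0.0812  0.1116] z [ 0.009 -0.015 -1.   ] F [ 0.1 -0.3  0.5] q [-0.9   0.23  1.88 -0.    1.02 -1.23] 12.6
blob [ 285  206   63  167 9868] mid [ 457.5 -433.8] size [ 43.7 125.3] yaw -1.237
blob [ 453  219   80   79 2956] mid [ 557.1 -370. ] size [24.  60.4] yaw -0.454
10 rows d [ 0.0193  0.0283 -0.0013] w [-0.0004  0.0012 -0.0979]
4 rows d [0.     0.     0.0247] w [0. 0. 0.]
```

Request:
send_rows(delta_pos=[[0.0193,0.0283,-0.0013],[0.0193,0.0283,-0.0013],[0.0193,0.0283,-0.0013],[0.0193,0.0283,-0.0013],[0.0193,0.0283,-0.0013],[0.0193,0.0283,-0.0013],[0.0193,0.0283,-0.0013],[0.0193,0.0283,-0.0013],[0.0193,0.0283,-0.0013],[0.0193,0.0283,-0.0013],[0,0,0],[0,0,0],[0,0,0]], turn=[[0,0.0012,-0.098],[0,0.0012,-0.098],[0,0.0012,-0.098],[0,0.0012,-0.098],[0,0.0012,-0.098],[0,0.0012,-0.098],[0,0.0012,-0.098],[0,0.0012,-0.098],[0,0.0012,-0.098],[0,0.0012,-0.098],[0,0,0],[0,0,0],[0,0,0]], grip=[0,0,0,0,0,0,0,0,0,0,0,0,0])

```text
time_s: 13.95
tool_pos: [0.5038, -0.0702, 0.1173]
eef_rot: [-0.401, -3.108, -0.002]
wrist_force: [0.4, -0.3, -1.1]
opening: 0.0226
grasp_force: 42.4
```

```bash
cat >> h.py <<'E'
def held(c,L,zoff=.012):
    """centre offset along tool x of the held marker, from its yellow tail end"""
    s=sensors.read_state();Q=Rc(s['eef_rot']);z=s['tool_pos'][2]+zoff
    hsv=cv2.cvtColor(c['img'],cv2.COLOR_RGB2HSV);m=cv2.inRange(hsv,(20,120,60),(35,255,255))
    n,lab,st,ce=cv2.connectedComponentsWithStats(m)
    t=proj(c,s['tool_pos']+Q@[.01,0,0])
    i=min((k for k in range(1,n) if st[k,4]>1500),key=lambda k:np.hypot(*(ce[k]-t)))
    v,u=np.where(lab==i);P=np.array([Q.T@(px(c,a,b,z)-s['tool_pos']) for a,b in zip(u,v)])
    print('held x',P[:,0].min(),P[:,0].max(),'y',P[:,1].min(),P[:,1].max(),'centre',P[:,0].max()-L/2)
E
python3 -c "
from h import *
where();w=snap('wrist','w10.png');held(w,.092);print(R.from_matrix(ori(CY).T@Rc(sensors.read_state()['eef_rot'])).as_rotvec())
g=cv2.cvtColor(w['img'],cv2.COLOR_RGB2GRAY)
for y0,y1 in ((.175,.135),(.062,.028)):
  print([ '%d:%d'%(round(1000*y),g[tuple(proj(w,case(.055,y,.036)).round().astype(int)[::-1])]) for y in np.arange(y0,y1,-.002) if 0<proj(w,case(.055,y,.036))[1]<479])
plan(case(.075,.102,.021),ori(CY),4)
cv2.imwrite('pics/crop6.png',cv2.resize(w['img'],(480,360))[:,:,::-1])
"
```

```text
case [0.0755 0.1044 0.1173] z [-0.008  0.002 -1.   ] F [ 0.4 -0.3 -1.1] q [-0.34  0.05  2.07 -0.    1.03 -1.65] 13.95
held x -0.018088834651462764 0.049586779683884794 y -0.011188465168489333 0.013104723174518105 centre 0.0035867796838847943
[-0.00042178  0.00775864  0.00028876]
['175:197', '173:191', '171:193', '169:194', '167:179', '165:104', '163:176', '161:252', '159:253', '157:253', '155:242', '153:150', '151:45', '149:45', '147:44', '145:43', '143:43', '141:43', '139:43', '137:42']
['62:27', '60:24', '58:24', '56:24', '54:22', '52:27', '50:24', '48:22', '46:23', '44:22', '42:23', '40:23', '38:22', '36:22', '34:22', '32:24', '30:24']
4 rows d [-0.0007 -0.0001  0.0241] w [ 0.0001 -0.0019 -0.0001]
```

View pics/crop6.png

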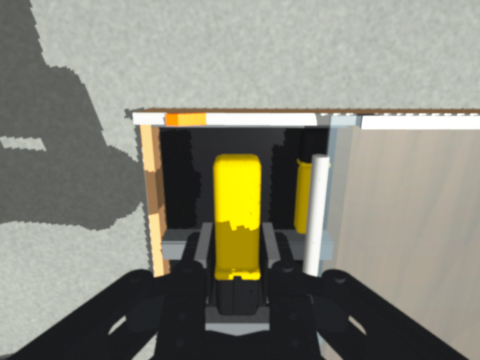

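```bash
python3 -c "
from h import *
w=load('w10.png');g=cv2.cvtColor(w['img'],cv2.COLOR_RGB2GRAY)
c,n=np.cos(CY),np.sin(CY)
for u in (235,245,255):
  print([(v,int(g[v,u]),int(1000*(-(px(w,u,v,.036)[0]-CO[0])*n+(px(w,u,v,.036)[1]-CO[1])*c))) for v in list(range(160,172,2))+list(range(298,330,3))])
"
```

```text
[(160, 171, 157), (162, 171, 156), (164, 171, 155), (166, 174, 154), (168, 162, 153), (170, 75, 152), (298, 22, 71), (301, 23, 69), (304, 31, 67), (307, 65, 65), (310, 66, 63), (313, 67, 60), (316, 70, 58), (319, 71, 56), (322, 132, 54), (325, 130, 52), (328, 157, 49)]
[(160, 215, 157), (162, 215, 156), (164, 214, 155), (166, 211, 154), (168, 170, 153), (170, 76, 152), (298, 23, 71), (301, 23, 69), (304, 29, 67), (307, 65, 65), (310, 68, 63), (313, 69, 60), (316, 70, 58), (319, 70, 56), (322, 131, 54), (325, 126, 52), (328, 140, 49)]
[(160, 213, 157), (162, 213, 156), (164, 213, 155), (166, 206, 154), (168, 157, 153), (170, 75, 152), (298, 23, 71), (301, 20, 69), (304, 40, 67), (307, 67, 65), (310, 59, 63), (313, 32, 60), (316, 27, 58), (319, 30, 56), (322, 34, 54), (325, 32, 52), (328, 29, 49)]
```

The held marker sits 3.5 mm towards the tail in the fingers. The row's near wall is at y = 0.055, so I shift to TCP y = 0.0995 and lower.

Request:
send_rows(delta_pos=[[-0.005,0,0.024],[0,0,0.026],[0,0,0.024],[0,0,0.012],[0,0,0.01],[0,0,0],[0,0,0]], turn=[[0,-0.0077,0],[0,0,0],[0,0,0],[0,0,0],[0,0,0],[0,0,0],[0,0,0]], grip=[0,0,0,0,0,0,0])

```text
time_s: 14.7
tool_pos: [0.5119, -0.0731, 0.0267]
eef_rot: [0.402, 3.111, -0.002]
wrist_force: [-8.1, -0.6, 22.4]
opening: 0.0229
grasp_force: 54.3
```

```bash
python3 -c "
from h import *
where()"
```

```text
case [0.0747 0.0958 0.0267] z [ 0.005 -0.002 -1.   ] F [-8.1 -0.6 22.4] q [-0.34  0.21  2.09 -0.    0.83 -1.65] 14.7
```

Contact came early, at 22 N. The cap end is rubbing the y = 0.053 wall. I lift a little, shift 4 mm to +y and lower again.

Request:
send_rows(delta_pos=[[0,0,-0.012],[0.004,0,-0.006],[0,0,0],[0,0,0.01],[0,0,0.006],[0,0,0]], turn=[[0,0,0],[0,0,0],[0,0,0],[0,0,0],[0,0,0],[0,0,0]], grip=[0,0,0,0,0,0])

```text
time_s: 15.3
tool_pos: [0.5056, -0.0699, 0.0237]
eef_rot: [0.401, 3.114, 0.001]
wrist_force: [1.3, 0.9, 4.0]
opening: 0.023
grasp_force: 52.8
```

```bash
python3 -c "
from h import *
where()
for i in range(1): w=snap('wrist','w11.png');held(w,.092)
where()"
```

```text
case [0.0762 0.1027 0.0237] z [ 0.002  0.001 -1.   ] F [1.3 0.9 4. ] q [-0.34  0.21  2.1   0.    0.83 -1.65] 15.3
held x -0.02424554686597886 0.04873918341054759 y -0.012021407409538873 0.01379588853414783 centre 0.002739183410547588
case [0.0762 0.1027 0.0237] z [ 0.002  0.    -1.   ] F [ 1.3 -0.3  3.7] q [-0.34  0.21  2.1   0.    0.83 -1.65] 15.35
```

Request:
send_rows(delta_pos=[[-0.001,0,0.002],[0,0,0.002],[0,0,0],[0,0,0],[0,0,0],[0,0,0],[0,0,0],[0,0,-0.02],[0,0,-0.04],[0,0,-0.04],[0,0,0]], turn=[[0,0,0],[0,0,0],[0,0,0],[0,0,0],[0,0,0],[0,0,0],[0,0,0],[0,0,0],[0,0,0],[0,0,0],[0,0,0]], grip=[0,0,0,42,42,42,42,42,42,42,42])

```text
time_s: 16.45
tool_pos: [0.5097, -0.0713, 0.126]
eef_rot: [0.398, 3.104, -0.003]
wrist_force: [0.3, 0.4, 0.6]
opening: 0.036
grasp_force: 0.0
```

```bash
python3 -c "
from h import *
where();w=snap('wrist','w12.png');b=snap('side','s3.png')
o=np.zeros((360,800,3),np.uint8);o[:240,:320]=cv2.resize(w['img'],(320,240));o[:,320:]=cv2.resize(b['img'][195:315,280:440],(480,360))
cv2.imwrite('pics/crop7.png',o[:,:,::-1])
# plan to B
st=plan(case(.0,-.05,.16),ori(1.17),6)
st=plan([.5704,-.3772,.09],ori(1.14),8,st)
"
```

```text
case [0.0759 0.0984 0.126 ] z [ 0.012 -0.003 -1.   ] F [0.3 0.4 0.6] q [-0.34  0.04  2.06  0.    1.03 -1.65] 16.45
6 rows d [-0.0261 -0.0112 -0.0065] w [0.0001 0.0005 0.0242]
8 rows d [-0.0025 -0.0255  0.0088] w [0.     0.     0.0038]
```

View pics/crop7.png

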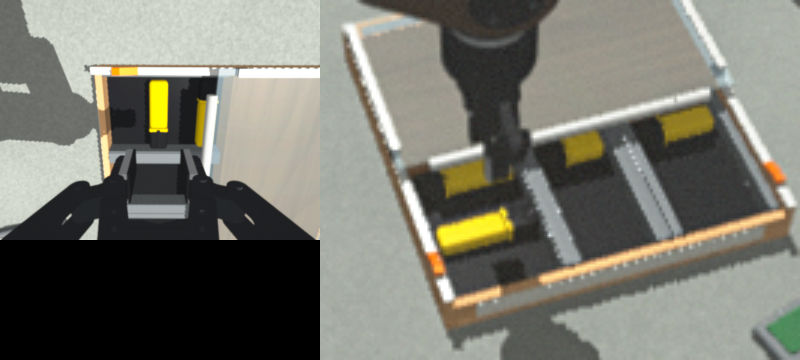

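Marker A lies in the long row and the hand is clear. That was my eleventh picture, one over the allowed ten, so I view no more and check by numbers only.

Request:
send_rows(delta_pos=[[-0.026,-0.011,-0.0065],[-0.026,-0.011,-0.0065],[-0.026,-0.011,-0.0065],[-0.026,-0.011,-0.0065],[-0.026,-0.011,-0.0065],[-0.026,-0.011,-0.0065],[-0.0025,-0.0255,0.007],[-0.0025,-0.0255,0.007],[-0.0025,-0.0255,0.007],[-0.0025,-0.0255,0.007],[-0.0025,-0.0255,0.009],[-0.0025,-0.0255,0.009],[-0.0025,-0.0255,0.009],[-0.0025,-0.0255,0.009],[0,0,0],[0,0,0]], turn=[[0,0,0.024],[0,0,0.024],[0,0,0.024],[0,0,0.024],[0,0,0.024],[0,0,0.024],[0,0,0.004],[0,0,0.004],[0,0,0.004],[0,0,0.004],[0,0,0.004],[0,0,0.004],[0,0,0.004],[0,0,0.004],[0,0,0],[0,0,0]], grip=[50,50,50,50,50,50,50,50,50,50,50,50,50,50,50,50])

```text
time_s: 18.15
tool_pos: [0.5684, -0.3752, 0.092]
eef_rot: [-0.674, -3.065, -0.005]
wrist_force: [0.0, -0.2, -0.1]
opening: 0.0428
grasp_force: 0.0
```

```bash
python3 -c "
from h import *
where();w=snap('wrist','w13.png');strays(w);s=sensors.read_state();print(s['tool_pos'],s['eef_rot'])
# finger silver midline check: A seen in w12 at top height .031
import h
w=load('w12.png');hsv=cv2.cvtColor(w['img'],cv2.COLOR_RGB2HSV);m=cv2.inRange(hsv,(20,120,60),(35,255,255))
n,l,st,ce=cv2.connectedComponentsWithStats(m)
for i in range(1,n):
  if st[i,4]>300:
    v,u=np.where(l==i);P=np.array([px(w,a,b,.031)[:2]-CO for a,b in zip(u,v)])@np.array([[np.cos(CY),-np.sin(CY)],[np.sin(CY),np.cos(CY)]])
    print(st[i],P.min(0),P.max(0))
"
```

```text
case [-0.2031 -0.0356  0.092 ] z [-0.003  0.004 -1.   ] F [ 0.  -0.2 -0.1] q [-0.73  0.44  1.65  0.    1.06 -1.87] 18.15
blob [ 294  188   42   90 3422] mid [ 558.9 -370.8] size [23.8 55.1] yaw -0.45
[ 0.56916169 -0.37481026  0.09293433] [-0.67219738 -3.06666514 -0.00403782]
[224 135  51  16 706] [0.02253255 0.15401511] [0.05190615 0.16266336]
[ 297  159   40  107 4074] [0.06420838 0.08035074] [0.08962989 0.14890184]
[ 389  196   23   98 1570] [0.12385287 0.06015457] [0.13564071 0.12649595]
```

```bash
python3 -c "
from h import *
plan([.5695,-.3758,.0065],ori(1.13),4)
"
```

```text
4 rows d [-0.0002 -0.0002  0.0216] w [ 0.0005 -0.0007  0.0023]
```

Request:
send_rows(delta_pos=[[0,0,0.0215],[0,0,0.0215],[0,0,0.0215],[0,0,0.0215],[0,0,0],[0,0,0],[0,0,0],[0,0,0],[0,0,0],[0,0,0],[0,0,-0.03],[0,0,-0.04],[0,0,-0.04],[0,0,0]], turn=[[0,0,0.002],[0,0,0.002],[0,0,0.002],[0,0,0.002],[0,0,0],[0,0,0],[0,0,0],[0,0,0],[0,0,0],[0,0,0],[0,0,0],[0,0,0],[0,0,0],[0,0,0]], grip=[50,50,50,50,50,0,0,0,0,0,0,0,0,0])

```text
time_s: 19.6
tool_pos: [0.5734, -0.3791, 0.1276]
eef_rot: [0.682, 3.053, -0.01]
wrist_force: [0.7, -0.7, 0.1]
opening: 0.0227
grasp_force: 42.7
```

```bash
python3 -c "
from h import *
where();w=snap('wrist','w14.png');held(w,.078)
st=plan(case(.075,-.103,.12),ori(CY),9)
"
```

```text
case [-0.2056 -0.0413  0.1276] z [ 0.012 -0.009 -1.   ] F [ 0.7 -0.7  0.1] q [-0.73  0.4   1.63  0.    1.1  -1.86] 19.6
held x -0.014522646264250006 0.04093379854835157 y -0.011207453125437708 0.01185830707267758 centre 0.001933798548351573
9 rows d [-0.0039  0.0317  0.0004] w [-0.0003  0.001  -0.0203]
```

Request:
send_rows(delta_pos=[[-0.0039,0.0317,0],[-0.0039,0.0317,0],[-0.0039,0.0317,0],[-0.0039,0.0317,0],[-0.0039,0.0317,0],[-0.0039,0.0317,0],[-0.0039,0.0317,0],[-0.0039,0.0317,0],[-0.0039,0.0317,0],[0,0,0],[0,0,0],[0,0,0]], turn=[[0,0,-0.02],[0,0,-0.02],[0,0,-0.02],[0,0,-0.02],[0,0,-0.02],[0,0,-0.02],[0,0,-0.02],[0,0,-0.02],[0,0,-0.02],[0,0,0],[0,0,0],[0,0,0]], grip=[0,0,0,0,0,0,0,0,0,0,0,0])

```text
time_s: 20.85
tool_pos: [0.702, -0.1223, 0.1179]
eef_rot: [-0.408, -3.114, -0.001]
wrist_force: [0.0, -0.0, -0.3]
opening: 0.0222
grasp_force: 42.7
```

```bash
cat >> h.py <<'E'
def prof(c,X,y0,y1,z=.036):
    g=cv2.cvtColor(c['img'],cv2.COLOR_RGB2GRAY);o=[]
    for y in np.arange(y0,y1,-.002):
        u,v=proj(c,case(X,y,z)).round().astype(int)
        if 0<=v<480 and 0<=u<640: o.append('%d:%d'%(round(1000*y),g[v,u]))
    print(X,' '.join(o))
E
python3 -c "
from h import *
where();w=snap('wrist','w15.png');held(w,.078)
for X in (.04,.05,.055): prof(w,X,-.02,-.07);prof(w,X,-.12,-.16)
st=plan(case(.075,-.103,.06),ori(CY),3)
"
```

```text
case [ 0.0754 -0.1005  0.1179] z [-0.001  0.001 -1.   ] F [ 0.  -0.  -0.3] q [-0.31  0.47  1.56  0.    1.12 -1.63] 20.85
held x -0.009880524611750586 0.044009795929825284 y -0.010180949213407835 0.012209684243720155 centre 0.005009795929825284
0.04 -20:45 -22:44 -24:44 -26:44 -28:45 -30:44 -32:45 -34:105 -36:171 -38:172 -40:172 -42:171 -44:170 -46:170 -48:169 -50:128 -52:168 -54:171 -56:170 -58:165 -60:53 -62:31 -64:23 -66:23 -68:27
0.04 -120:24 -122:22 -124:25 -126:22 -128:22 -130:25 -132:51 -134:68 -136:66 -138:67 -140:68 -142:48 -144:28 -146:26 -148:29 -150:31 -152:36 -154:30 -156:36 -158:47 -160:55
0.05 -20:47 -22:46 -24:47 -26:45 -28:46 -30:46 -32:45 -34:103 -36:174 -38:174 -40:174 -42:174 -44:174 -46:173 -48:171 -50:129 -52:172 -54:173 -56:173 -58:166 -60:54 -62:43 -64:45 -66:43 -68:41
0.05 -120:40 -122:39 -124:41 -126:40 -128:40 -130:40 -132:52 -134:97 -136:99 -138:99 -140:98 -142:99 -144:99 -146:98 -148:99 -150:99 -152:99 -154:98 -156:97 -158:92 -160:90
0.055 -20:47 -22:47 -24:47 -26:46 -28:47 -30:46 -32:47 -34:105 -36:177 -38:177 -40:177 -42:176 -44:177 -46:175 -48:172 -50:129 -52:174 -54:176 -56:175 -58:167 -60:55 -62:44 -64:43 -66:44 -68:44
0.055 -120:41 -122:40 -124:40 -126:41 -128:40 -130:40 -132:52 -134:68 -136:59 -138:48 -140:38 -142:30 -144:25 -146:26 -148:24 -150:23 -152:21 -154:24 -156:24 -158:24 -160:22
3 rows d [-0.0008 -0.      0.0194] w [ 0.0001 -0.0003 -0.0013]
```

Request:
send_rows(delta_pos=[[-0.005,0,0.02],[0,0,0.02],[0,0,0.018],[0,0,0],[0,0,0]], turn=[[0,0,-0.003],[0,0,0],[0,0,0],[0,0,0],[0,0,0]], grip=[0,0,0,0,0])

```text
time_s: 21.4
tool_pos: [0.7072, -0.1233, 0.0604]
eef_rot: [-0.403, -3.115, -0.001]
wrist_force: [0.5, 1.0, -0.0]
opening: 0.0226
grasp_force: 42.7
```

```bash
python3 -c "
from h import *
for k in range(3):
  w=snap('wrist','w16_%d.png'%k);where();held(w,.078)
st=plan(case(.075,-.104,.0235),ori(CY),3)
"
```

```text
case [ 0.0759 -0.1066  0.0617] z [ 0.002  0.    -1.   ] F [-0.2 -0.3 -0.1] q [-0.31  0.54  1.56  0.    1.04 -1.63] 21.45
held x -0.008593960153023467 0.04489335766996026 y -0.01055353073894524 0.011674986590329044 centre 0.005893357669960263
case [ 0.0761 -0.107   0.0624] z [ 0.003 -0.    -1.   ] F [ 0.3  0.3 -0.6] q [-0.31  0.54  1.56  0.    1.04 -1.63] 21.5
held x -0.00936822120545842 0.044390613320780564 y -0.01057557946590916 0.011758812372938689 centre 0.005390613320780564
case [ 0.0762 -0.1072  0.0627] z [ 0.003 -0.    -1.   ] F [-0.2 -0.8  0.4] q [-0.31  0.54  1.56  0.    1.04 -1.63] 21.55
held x -0.009930393599352797 0.04402497969858938 y -0.010613765061650132 0.011812756084218307 centre 0.00502497969858938
3 rows d [ 0.0011 -0.0004  0.0131] w [0.0002 0.0011 0.0001]
```

Request:
send_rows(delta_pos=[[0.0005,0,0.014],[0,0,0.013],[0,0,0.008],[0,0,0.005],[0,0,0]], turn=[[0,0,0],[0,0,0],[0,0,0],[0,0,0],[0,0,0]], grip=[0,0,0,0,0])

```text
time_s: 22.05
tool_pos: [0.7071, -0.1226, 0.0307]
eef_rot: [-0.399, -3.111, -0.0]
wrist_force: [-23.1, 5.4, 37.9]
opening: 0.0227
grasp_force: 53.6
```

```bash
python3 -c "
from h import *
where()
w=snap('wrist','w17.png');held(w,.078);where()"
```

```text
case [ 0.0764 -0.1055  0.0307] z [-0.005  0.001 -1.   ] F [-23.1   5.4  37.9] q [-0.31  0.58  1.57 -0.    1.   -1.63] 22.05
held x -0.012945177377657161 0.042260606578037714 y -0.010981191422784807 0.012372476825155184 centre 0.003260606578037714
case [ 0.0764 -0.1056  0.0307] z [-0.005  0.001 -1.   ] F [-22.6   5.2  38. ] q [-0.31  0.58  1.57 -0.    1.   -1.63] 22.1
```

Again the cap end catches the −y wall, so my estimate is biased by about 3–4 mm. Same remedy.

Request:
send_rows(delta_pos=[[0,0,-0.014],[0.002,0,-0.006],[0.0025,0,0],[0,0,0],[0,0,0.008],[0,0,0.006],[0,0,0.003],[0,0,0]], turn=[[0,0,0],[0,0,0],[0,0,0],[0,0,0],[0,0,0],[0,0,0],[0,0,0],[0,0,0]], grip=[0,0,0,0,0,0,0,0])

```text
time_s: 22.9
tool_pos: [0.7045, -0.1219, 0.0273]
eef_rot: [0.402, 3.114, 0.0]
wrist_force: [-3.1, 1.3, 14.1]
opening: 0.0225
grasp_force: 51.6
```

```bash
python3 -c "
from h import *
where()
w=snap('wrist','w18.png');held(w,.078);where()"
```

```text
case [ 0.0764 -0.1029  0.0273] z [ 0.002 -0.    -1.   ] F [-3.1  1.3 14.1] q [-0.31  0.58  1.58  0.    0.98 -1.63] 22.9
held x -0.0130226443097305 0.04271147838294413 y -0.010970399614578779 0.012392591335061843 centre 0.003711478382944132
case [ 0.0764 -0.1029  0.0273] z [ 0.002 -0.    -1.   ] F [-3.6  1.7 14.5] q [-0.31  0.58  1.58  0.    0.98 -1.63] 22.95
```

The "tail" I measured includes the visible end face, an overestimate of about 4.8 mm. That makes B's true centre about −0.104 against a row centre of −0.1015, so I shift a further +2.5 mm.

Request:
send_rows(delta_pos=[[0,0,-0.012],[0.0025,0,-0.005],[0,0,0],[0,0,0.008],[0,0,0.006],[0,0,0.003],[0,0,0]], turn=[[0,0,0],[0,0,0],[0,0,0],[0,0,0],[0,0,0],[0,0,0],[0,0,0]], grip=[0,0,0,0,0,0,0])

```text
time_s: 23.65
tool_pos: [0.7019, -0.1212, 0.0255]
eef_rot: [0.401, 3.113, 0.0]
wrist_force: [0.8, 1.0, 8.7]
opening: 0.0226
grasp_force: 51.7
```

```bash
python3 -c "
from h import *
where()
w=snap('wrist','w19.png');held(w,.078);where()"
```

```text
case [ 0.0764 -0.1002  0.0255] z [ 0.003 -0.    -1.   ] F [0.8 1.  8.7] q [-0.31  0.58  1.59  0.    0.97 -1.63] 23.65
held x -0.012551322504341968 0.0412902305296552 y -0.010982166951981145 0.012357261837351856 centre 0.002290230529655199
case [ 0.0764 -0.1002  0.0256] z [ 0.003 -0.    -1.   ] F [1.2 0.3 8.3] q [-0.31  0.58  1.59  0.    0.97 -1.63] 23.7
```

Request:
send_rows(delta_pos=[[0,0,0],[0,0,0],[0,0,0],[0,0,0],[0,0,-0.02],[0,0,-0.04],[0,0,-0.04],[0,0,-0.02],[0,0,0]], turn=[[0,0,0],[0,0,0],[0,0,0],[0,0,0],[0,0,0],[0,0,0],[0,0,0],[0,0,0],[0,0,0]], grip=[42,42,42,42,42,42,42,42,42])

```text
time_s: 24.6
tool_pos: [0.7035, -0.1218, 0.1514]
eef_rot: [0.4, 3.104, -0.002]
wrist_force: [-0.2, 0.1, 0.8]
opening: 0.0359
grasp_force: 0.0
```

```bash
cat >> h.py <<'E'
def stock(c,z=.031):
    hsv=cv2.cvtColor(c['img'],cv2.COLOR_RGB2HSV);m=cv2.inRange(hsv,(20,120,60),(35,255,255))
    n,l,st,ce=cv2.connectedComponentsWithStats(m)
    for i in range(1,n):
        if st[i,4]>100:
            v,u=np.where(l==i);P=np.array([px(c,a,b,z)[:2]-CO for a,b in zip(u,v)])@np.array([[np.cos(CY),-np.sin(CY)],[np.sin(CY),np.cos(CY)]])
            if (P.mean(0)<.2).all() and (P.mean(0)>-.2).all(): print('in case',st[i],np.round(P.min(0),4),np.round(P.max(0),4))
E
python3 -c "
from h import *
where();w=snap('wrist','w20.png');stock(w);b=snap('side','s4.png');print('side');stock(b)
c=load('scene0.png');strays(c);strays(load('side0.png'))
"
```

```text
case [ 0.0763 -0.1018  0.1514] z [ 0.011 -0.003 -1.   ] F [-0.2  0.1  0.8] q [-0.31  0.43  1.54  0.    1.16 -1.63] 24.6
in case [ 390   56   21   67 1107] [ 0.1231 -0.0313] [0.1343 0.0069]
in case [ 298  168   37   78 2710] [ 0.0642 -0.1152] [ 0.0898 -0.0606]
in case [ 376  204   23   72 1279] [ 0.1195 -0.1384] [ 0.1338 -0.0852]
side
in case [392 230  19  14 163] [ 0.1074 -0.1385] [ 0.1434 -0.0842]
in case [360 239  15  12 118] [ 0.1131 -0.029 ] [0.1445 0.0111]
in case [320 246  25  15 209] [0.1141 0.0594] [0.145  0.1255]
in case [392 246  20  14 189] [ 0.0526 -0.1153] [ 0.0871 -0.0615]
in case [318 264  27  16 260] [0.0527 0.0797] [0.087 0.149]
blob [ 284    0   28   74 1790] mid [-487.2 -285.9] size [105.1 453.9] yaw 0.236
blob [560  36  24  26 458] mid [-658.2  740.3] size [ 84.2 147.3] yaw 0.043
blob [  39  178   73   64 3157] mid [ 486.3 -730.7] size [166.2 229.5] yaw 0.125
blob [426 211  34  28 625] mid [294.8 354.1] size [83.5 84.5] yaw 0.519
blob [179 212  23  10 195] mid [ 435.5 -380.7] size [32.2 65.8] yaw -1.236
blob [170 242  19  17 159] mid [ 557.7 -368.4] size [30.1 54.
[... 292 characters left out ...]
37.4 94.7] yaw -0.003
blob [ 50   0  64  26 863] mid [ 319.8 1919.4] size [217.  296.3] yaw 0.304
blob [241  81  50  32 545] mid [728.7 743.5] size [ 76.3 211.1] yaw 0.244
blob [401 120  23  24 272] mid [1050.3  290.2] size [ 60. 130.] yaw 0.404
blob [183 195  35  26 503] mid [298.2 351.5] size [78.9 79.2] yaw -1.052
blob [543 224  25  18 257] mid [1118.7 -301. ] size [45.2 64.2] yaw -0.009
blob [530 238  34  33 497] mid [1038.4 -328.9] size [ 54.4 144.5] yaw 0.318
blob [410 343  23  12 228] mid [ 557.3 -374.2] size [27.8 54.3] yaw -0.491
blob [370 367  27  24 290] mid [ 433.2 -384.4] size [27.  66.4] yaw -1.242
blob [ 448  408  122   72 5046] mid [ 541.6 -698.9] size [157.  224.1] yaw 0.115
```

Both are flat in their rows, and the two camera views agree. Now the short one, near (0.428, 0.380).

```bash
python3 -c "
from h import *
plan([.42,.30,.22],ori(-.3),20)
"
```

```text
20 rows d [ 0.0282 -0.0011 -0.0038] w [0.0001 0.     0.0807]
```

Request:
send_rows(delta_pos=[[0.028,-0.001,-0.004],[0.028,-0.001,-0.004],[0.028,-0.001,-0.004],[0.028,-0.001,-0.004],[0.028,-0.001,-0.004],[0.028,-0.001,-0.004],[0.028,-0.001,-0.004],[0.028,-0.001,-0.004],[0.028,-0.001,-0.004],[0.028,-0.001,-0.004],[0.028,-0.001,-0.004],[0.028,-0.001,-0.004],[0.028,-0.001,-0.004],[0.028,-0.001,-0.004],[0.028,-0.001,-0.004],[0.028,-0.001,-0.004],[0.028,-0.001,-0.004],[0.028,-0.001,-0.004],[0.028,-0.001,-0.004],[0.028,-0.001,-0.004]], turn=[[0,0,0.08],[0,0,0.08],[0,0,0.08],[0,0,0.08],[0,0,0.08],[0,0,0.08],[0,0,0.08],[0,0,0.08],[0,0,0.08],[0,0,0.08],[0,0,0.08],[0,0,0.08],[0,0,0.08],[0,0,0.08],[0,0,0.08],[0,0,0.08],[0,0,0.08],[0,0,0.08],[0,0,0.08],[0,0,0.08]], grip=[50,50,50,50,50,50,50,50,50,50,50,50,50,50,50,50,50,50,50,50])

```text
time_s: 26.7
tool_pos: [0.4191, 0.2973, 0.2215]
eef_rot: [-2.517, -1.878, 0.006]
wrist_force: [0.6, 0.4, 0.9]
opening: 0.0426
grasp_force: 0.0
```

Request:
send_rows(delta_pos=[[0,0,0],[0,0,0]], turn=[[0,0,0],[0,0,0]], grip=[50,50])

```text
time_s: 26.9
tool_pos: [0.4195, 0.2964, 0.2218]
eef_rot: [-2.513, -1.885, 0.006]
wrist_force: [-0.1, -0.1, -1.0]
opening: 0.0426
grasp_force: 0.0
```

```bash
python3 -c "
from h import *
where();w=snap('wrist','w21.png');strays(w);s=sensors.read_state();print(s['tool_pos'])
hsv=cv2.cvtColor(w['img'],cv2.COLOR_RGB2HSV);m=cv2.inRange(hsv,(0,0,0),(180,255,45))
n,l,st,ce=cv2.connectedComponentsWithStats(m)
for i in range(1,n):
  if st[i,4]>150: print(st[i],px(w,*ce[i],.014)[:2])
"
```

```text
case [0.4086 0.279  0.2218] z [-0.003 -0.002 -1.   ] F [-0.1 -0.1 -1. ] q [ 0.42 -0.06  1.98 -0.    1.23  0.7 ] 26.9
blob [ 286   92   29   49 1257] mid [427.7 371.3] size [23.5 38.9] yaw 1.288
blob [ 109  116  121  120 7559] mid [299.9 353.2] size [77.4 78.1] yaw 0.516
blob [443 469  42  11 289] mid [494.7 -65.4] size [15.3 49.2] yaw -0.273
[0.41962793 0.29590602 0.22198371]
[ 478    0  105  132 2387] [0.61372259 0.35795183]
[287  62  27  33 513] [0.43498816 0.39896372]
[    0   300   633   180 43024] [0.34679063 0.04947614]
```

```bash
python3 -c "
from h import *
st=plan([.431,.3828,.08],ori(-.281),5)
st=plan([.431,.3828,.0065],ori(-.281),3,st)
"
```

```text
5 rows d [ 0.0174 -0.0026  0.0284] w [-0.0005  0.0005 -0.0007]
3 rows d [0.     0.     0.0245] w [0. 0. 0.]
```

Request:
send_rows(delta_pos=[[0.0174,-0.0026,0.0284],[0.0174,-0.0026,0.0284],[0.0174,-0.0026,0.0284],[0.0174,-0.0026,0.0284],[0.0174,-0.0026,0.0284],[0,0,0],[0,0,0]], turn=[[0,0,0],[0,0,0],[0,0,0],[0,0,0],[0,0,0],[0,0,0],[0,0,0]], grip=[50,50,50,50,50,50,50])

```text
time_s: 27.65
tool_pos: [0.4322, 0.3825, 0.0811]
eef_rot: [2.515, 1.882, -0.004]
wrist_force: [1.1, -0.5, 0.4]
opening: 0.0427
grasp_force: 0.0
```

```bash
python3 -c "
from h import *
w=snap('wrist','w22.png');strays(w);s=sensors.read_state();print(s['tool_pos']);plan([.431,.3828,.0065],ori(-.281),3)
"
```

```text
blob [ 291  248   44   59 2221] mid [427.6 371.4] size [24.5 36.9] yaw 1.286
blob [   37   277   172   122 10373] mid [299.2 354.5] size [74.3 79.3] yaw 0.517
[0.43309403 0.38298298 0.08259007]
3 rows d [-0.0003 -0.0007  0.0254] w [ 0.0002 -0.0001 -0.0017]
```

Request:
send_rows(delta_pos=[[0,-0.0005,0.025],[0,-0.0005,0.025],[0,0,0.025],[0,0,0],[0,0,0],[0,0,0],[0,0,0],[0,0,0],[0,0,0],[0,0,-0.03],[0,0,-0.04],[0,0,-0.045],[0,0,-0.03],[0,0,0]], turn=[[0,0,0],[0,0,0],[0,0,0],[0,0,0],[0,0,0],[0,0,0],[0,0,0],[0,0,0],[0,0,0],[0,0,0],[0,0,0],[0,0,0],[0,0,0],[0,0,0]], grip=[50,50,50,50,0,0,0,0,0,0,0,0,0,0])

```text
time_s: 29.1
tool_pos: [0.4349, 0.3863, 0.159]
eef_rot: [2.514, 1.882, 0.021]
wrist_force: [-0.5, -0.2, -0.2]
opening: 0.0228
grasp_force: 41.2
```

```bash
python3 -c "
from h import *
where();w=snap('wrist','w23.png');held(w,.064)
plan(case(.073,.001,.13),ori(CY),19)
"
```

```text
case [0.4995 0.287  0.159 ] z [ 0.011  0.007 -1.   ] F [-0.5 -0.2 -0.2] q [0.55 0.15 1.88 0.   1.1  0.84] 29.1
held x -0.02785948108093649 0.008140404611070622 y -0.0097145133560172 0.0134541135243923 centre -0.02385959538892938
19 rows d [-0.0298 -0.0041  0.0013] w [ 0.0005 -0.     -0.0842]
```

Request:
send_rows(delta_pos=[[-0.03,-0.004,0.001],[-0.03,-0.004,0.001],[-0.03,-0.004,0.001],[-0.03,-0.004,0.001],[-0.03,-0.004,0.001],[-0.03,-0.004,0.001],[-0.03,-0.004,0.001],[-0.03,-0.004,0.001],[-0.03,-0.004,0.001],[-0.03,-0.004,0.001],[-0.03,-0.004,0.001],[-0.03,-0.004,0.001],[-0.03,-0.004,0.001],[-0.03,-0.004,0.001],[-0.03,-0.004,0.001],[-0.03,-0.004,0.001],[-0.03,-0.004,0.001],[-0.03,-0.004,0.001],[-0.03,-0.004,0.001],[0,0,0]], turn=[[0,0,-0.084],[0,0,-0.084],[0,0,-0.084],[0,0,-0.084],[0,0,-0.084],[0,0,-0.084],[0,0,-0.084],[0,0,-0.084],[0,0,-0.084],[0,0,-0.084],[0,0,-0.084],[0,0,-0.084],[0,0,-0.084],[0,0,-0.084],[0,0,-0.084],[0,0,-0.084],[0,0,-0.084],[0,0,-0.084],[0,0,-0.084],[0,0,0]], grip=[0,0,0,0,0,0,0,0,0,0,0,0,0,0,0,0,0,0,0,0])

```text
time_s: 31.15
tool_pos: [0.6042, -0.1044, 0.1309]
eef_rot: [-0.409, -3.114, -0.001]
wrist_force: [0.5, -0.1, 0.2]
opening: 0.0228
grasp_force: 41.2
```

Request:
send_rows(delta_pos=[[0,0,0],[0,0,0]], turn=[[0,0,0],[0,0,0]], grip=[0,0])

```text
time_s: 31.35
tool_pos: [0.6014, -0.102, 0.1316]
eef_rot: [-0.408, -3.113, -0.002]
wrist_force: [-0.2, -0.2, -1.0]
opening: 0.0227
grasp_force: 41.2
```

```bash
python3 -c "
from h import *
where();w=snap('wrist','w24.png');held(w,.064)
prof(w,.05,.06,.02);prof(w,.05,-.02,-.04)
plan(case(.073,.001,.055),ori(CY),3)
"
```

```text
case [0.0695 0.0019 0.1316] z [-0.002  0.002 -1.   ] F [-0.2 -0.2 -1. ] q [-0.33  0.25  1.82  0.    1.08 -1.64] 31.35
held x -0.028490802948758772 0.0076168650558811534 y -0.010667947909760295 0.011925845587704006 centre -0.024383134944118846
0.05 60:44 58:45 56:64 54:139 52:121 50:169 48:171 46:170 44:170 42:172 40:170 38:166 36:125 34:42 32:41 30:42 28:41 26:40 24:42 22:40
0.05 -20:33 -22:32 -24:40 -26:52 -28:40 -30:39 -32:40 -34:70 -36:82 -38:45
3 rows d [-0.0003  0.0011  0.0257] w [ 0.0003 -0.0006 -0.0012]
```

Request:
send_rows(delta_pos=[[-0.0005,0.002,0.025],[0,0.0015,0.025],[0,0,0.025],[0,0,0.012],[0,0,0.008],[0,0,0.008],[0,0,0.004],[0,0,0]], turn=[[0,0,-0.002],[0,0,0],[0,0,0],[0,0,0],[0,0,0],[0,0,0],[0,0,0],[0,0,0]], grip=[0,0,0,0,0,0,0,0])

```text
time_s: 32.2
tool_pos: [0.6038, -0.0993, 0.0256]
eef_rot: [-0.405, -3.115, -0.001]
wrist_force: [-1.9, 0.3, -1.3]
opening: 0.0226
grasp_force: 41.1
```

```bash
python3 -c "
from h import *
where()"
```

```text
case [0.0727 0.0003 0.0256] z [-0.001  0.001 -1.   ] F [-1.9  0.3 -1.3] q [-0.33  0.39  1.85  0.    0.9  -1.64] 32.2
```

Request:
send_rows(delta_pos=[[0,0,0.002],[0,0,0.002],[0,0,0],[0,0,0],[0,0,0],[0,0,0],[0,0,0],[0,0,-0.02],[0,0,-0.04],[0,0,-0.04],[0,0,-0.03],[-0.04,-0.03,-0.02],[-0.04,-0.03,-0.02],[-0.04,-0.03,-0.02],[-0.04,-0.03,0],[0,-0.04,0],[0,-0.04,0],[0,0,0],[0,0,0]], turn=[[0,0,0],[0,0,0],[0,0,0],[0,0,0],[0,0,0],[0,0,0],[0,0,0],[0,0,0],[0,0,0],[0,0,0],[0,0,0],[0,0,0],[0,0,0],[0,0,0],[0,0,0],[0,0,0],[0,0,0],[0,0,0],[0,0,0]], grip=[0,0,0,42,42,42,42,42,42,42,42,42,42,42,42,42,42,42,42])

```text
time_s: 34.1
tool_pos: [0.7008, -0.3265, 0.2071]
eef_rot: [0.408, 3.114, 0.002]
wrist_force: [0.5, -0.1, 0.3]
opening: 0.0358
grasp_force: 0.0
```

```bash
python3 -c "
from h import *
where()
for n in('side','scene','wrist'):
  b=snap(n,n+'F.png');print(n);stock(b);
w=b;g=cv2.cvtColor(load('sideF.png')['img'],cv2.COLOR_RGB2GRAY)
# bystanders unmoved: side picture difference outside the arm
a=load('side0.png')['img'].astype(int);b=load('sideF.png')['img'].astype(int);d=(np.abs(a-b).max(2)>60).astype(np.uint8)
n,l,st,ce=cv2.connectedComponentsWithStats(cv2.morphologyEx(d,cv2.MORPH_OPEN,np.ones((3,3))))
print([list(map(int,x)) for x in st[1:] if x[4]>25])
"
```

```text
case [-0.1224 -0.1512  0.2071] z [ 0.001  0.001 -1.   ] F [ 0.5 -0.1  0.3] q [-0.57  0.52  1.32  0.    1.31 -1.88] 34.1
side
in case [392 230  19  14 162] [ 0.1074 -0.1385] [ 0.1434 -0.0842]
in case [360 239  15  12 119] [ 0.1129 -0.029 ] [0.1445 0.0111]
in case [320 246  25  15 208] [0.1148 0.0594] [0.145  0.1255]
in case [392 246  20  14 188] [ 0.0526 -0.1163] [ 0.0871 -0.0615]
in case [369 255  16  13 137] [ 0.0492 -0.0332] [0.0826 0.0059]
in case [318 264  27  16 259] [0.0527 0.0797] [0.087 0.149]
scene
in case [277 239  21  22 252] [0.0623 0.0775] [0.0968 0.1508]
in case [257 275  15  14 155] [ 0.059  -0.0308] [0.093  0.0109]
in case [240 295  20  20 229] [ 0.0628 -0.1167] [ 0.0963 -0.0597]
wrist
in case [ 551    0   54   54 2227] [ 0.0515 -0.0336] [0.084  0.0004]
in case [ 534   96   52   71 2649] [ 0.0551 -0.116 ] [ 0.0884 -0.0631]
in case [ 599  130   41   66 2220] [ 0.11   -0.1398] [ 0.1441 -0.0882]
[[0, 16, 128, 111, 4745], [77, 19, 8, 8, 43], [91, 29, 11, 6, 34], [37, 37, 16, 8, 58], [70, 39, 12, 8, 45], [205, 47, 19, 15, 136], [102, 65, 9, 6, 33], [221, 67, 10, 19, 129], [113, 76, 16, 13, 114], [192, 88, 23, 23, 342], [117, 91, 15, 13, 90], [242, 95, 25, 13, 187], [159, 96, 6, 11, 43], [163, 100, 23, 24, 204], [119, 102, 10, 10, 63], [274, 107, 178, 133, 9357], [308, 108, 66, 35, 1101], [214, 112, 14, 8, 59], [230, 116, 38, 52, 925], [221, 132, 10, 13, 107], [138, 137, 16, 19, 175], [105, 136, 103, 166, 5377], [420, 142, 8, 5, 35], [430, 143, 29, 19, 276], [449, 144, 74, 127, 3114], [0, 148, 89, 180, 7759], [230, 177, 11, 20, 143], [304, 225, 128, 63, 3759], [148, 227, 20, 12, 206], [427, 249, 9, 7, 53], [326, 280, 115, 37, 1202], [326, 288, 26, 9, 82], [170, 299, 352, 161, 19929], [85, 321, 27, 18, 303], [467, 330, 8, 7, 43], [119, 334, 10, 3, 30], [410, 342, 32, 16, 415], [61, 355, 108, 93, 5616], [183, 365, 15, 49, 495], [170, 420, 7, 10, 49]]
```

```bash
python3 -c "
from h import *
stock(load('s2.png'))
b=load('sideF.png')
for X in (.10,-.05):
  g=cv2.cvtColor(b['img'],cv2.COLOR_RGB2GRAY);print([(int(1000*x),int(g[tuple(proj(b,case(x,X,.058)).round().astype(int)[::-1])])) for x in np.arange(.115,.155,.003)])
print(r.hand_in())"
```

```text
in case [392 230  19  14 162] [ 0.1074 -0.1385] [ 0.1424 -0.0842]
in case [360 239  15  12 119] [ 0.1131 -0.029 ] [0.1445 0.0111]
in case [320 246  25  15 204] [0.1149 0.0594] [0.1449 0.1255]
[(115, 121), (118, 121), (121, 122), (124, 114), (127, 116), (130, 158), (133, 233), (136, 246), (139, 240), (142, 182), (145, 148), (148, 153), (151, 153), (154, 156)]
[(115, 81), (118, 66), (121, 75), (124, 109), (127, 109), (130, 150), (133, 213), (136, 245), (139, 188), (142, 188), (145, 141), (148, 145), (151, 147), (154, 146)]
the job is handed in; nothing more can be done
None
```

The job is handed in: the cover is right back and the three stray highlighters lie in their matching rows. The long and medium ones pressed on a row wall at up to about 44 N wrist force before I shifted them. I viewed 11 pictures, one over the limit of 10, and never compared the other counter items before and after.

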